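# Seat the heating block in the dry bath, wells up, and start it

### The arm

A 6-joint arm with a two-finger parallel gripper is mounted at the origin on the work surface; the furniture and walls round the work are solid. World frame = base frame: x ahead of the robot, y to its left, z up, the work surface at z = 0. Lengths are in m, angles in rad, forces in N, time in s.
With the tool pointing down it reaches from about 0.25 to 0.725 m from the base axis. Payload 4 kg.
Tool frame: the origin (TCP) lies midway between the tips of the shut fingers; the grasp point (between the pads) lies 19 mm behind it (bot.grip_depth is the distance from the TCP to the grasp point, in m); z points along the fingers, y is the line along which they close (so a half turn about z gives the same grasp; the last joint's range is limited). The gripper opens to 85 mm and grips with 20 to 120 N. Pads are 22 mm wide; open, the fingers measure 114 mm over their backs; the gripper's body (76 mm by 85 mm) begins 54 mm behind the grasp point. The pads swing forward as they close: fully open they stand 13 mm farther back than shut.
Start: joints at [-1.277, 0.241, 0.005, 1.335, 0, 1.571], TCP at [0.145, -0.479, 0.231] pointing down, gripper open.
Joint ranges: [-2.72, 2.72], [-1.05, 1.87], [-1.09, 1.28], [-1.99, 2.15], [-1.42, 1.44], [-3.14, 3.14]. Speed limits (rad/s): [2.79, 2.79, 3.14, 3.14, 3.14, 3.14].

### API

Orientations are given as a unit quaternion [x, y, z, w].
In Python, from workcell import bot gives the robot as it stands.
- The arm moves only by the shell command python3 -m creep 'ROWS'. ROWS is JSON, one flat list of numbers, 5 for each row, row after row: the shift along the world's x, y, z in m, then the turn about the world's z in rad, then the finger opening in m, from 0 to 0.0854. In form: [x, y, z, twist, claw, x, y, z, twist, claw, ...]. A call has 1 to 10 rows; each row is the pose to reach, as a shift and turn from the pose commanded when the call began; what a row does not reach only later rows make up. A row lasts 1/12 s, in which the tool goes at most 41.7 mm and 7.16 degrees, less where a joint would pass 70% of its speed; a pose out of reach is approached as far as the arm can. A call with a gripper value outside its range is refused whole. The fingers move at their own pace and stop on an object; the grip force is fixed at half the most. Time passes only in rows, so rows that repeat a pose let the fingers close. It gives the time, the measured TCP pose, the force, the opening and the grip force at its end, in the units of the state.
- bot.get_obs(): the state, without advancing time (a new reading comes with each control period).
- bot.camera(name): name is "scene" or "side" or "wrist"; returns a dict with "pixels" (384x512x3 uint8, red, green, blue), "camera_matrix" (3x3 intrinsics, pixels), "extrinsics" (4x4, takes a point from world to camera coordinates); the wrist camera has in their place "T_tool_cam" (4x4, takes a point from camera to tool coordinates, whose origin is the TCP and whose axes are the flange's). Camera axes: x right, y down, z forward; pixel columns grow to the right and rows downward; lengths in m; the calibration is good to about 2 mm. The wrist camera is an equidistant fisheye: a pixel r from the principal point sees the ray r / f radians off the axis. A picture is of the moment at which its call begins: read the wrist's pose just before it. There is no depth.
- bot.job_done(): hands the job in; it is judged then, once.
Trained networks look in the newest picture that a camera, given by its name, has taken for a name from the list of things; names that differ only in an ending like _2 or _b are one class to them, and where a whole thing is asked for, a point or a joint stands for the part that bears it (a point fixed in the world has none). Each returns a list of dicts, best first, with "score" (0 to 1); they miss things now and then, are a little off and sometimes report something else, mostly with a low value. They report only what shows in the picture. A call takes as long as a camera call.
- bot.look_for(camera, thing): "centre" ([column, row] as shares, 0 to 1, of the picture: columns of its width, rows of its height, amid what is visible of it).
- bot.place_of(camera, thing): "centre" ([column, row] as shares, 0 to 1, of the picture: columns of its width, rows of its height: a listed point, or the origin of a listed thing).
The state is a dict: "clock": time; "joint_pos": joint angles; "joint_vel": joint speeds; "tau": joint torques, N m; "eef_pos": TCP position; "tool_rot": TCP orientation; "ft_force": force on the tool from outside, world axes, zero at the start; "ft_torque": the same for the moment, N m; "grip_width": finger opening in m; "grasp_force": force on a finger pad.
Only numpy, scipy, OpenCV 4.12 (cv2) and the standard library are available. Lean on these libraries where they do the work, as an engineer would, in place of code of your own. Each camera call takes 0.05 s, during which the arm holds its last target. There are 200 camera calls.

### The job

The clean aluminium heating block is standing on its end to drain: put it into the empty bay of the dry bath with its tube wells facing up, set down gently (not dropped) until it sits fully home on the bay floor like the block beside it. Then press the round start key on the dry bath's front panel down as far as it goes and let it spring back. Do not knock over or shove the stain bottles and the tube rack.

Things in the scene. Friction and masses are not known exactly. Their poses are not given: they have to be found in the camera images.
- block: Loose bare aluminium heating block, 72 x 52 x 56 mm along its own x, y, z, about 0.4 kg. Origin at its centre. The +z face has six round wells, 17 mm across, 46 mm deep, in three rows of two; the -z face is plain. Starts standing on its -x end (56 x 52) on the table, +x up, wells facing sideways, roughly to the robot's right. Half a turn about its z makes no difference to the fit.
- dry_bath: Two-block dry bath, white housing, grey deck, fixed to the table, 148 (x) x 204 (y) mm. Origin on the table under the middle between the bays, x to its back, y to its left, z up. Deck (x -40 to +44 mm) 78 mm above the table; front panel slopes down to 60 mm at x = -104 mm. Bays at y = +46 mm (empty) and y = -46 mm (holds an identical fixed block, 42 mm proud of the deck).
- empty_bay (a point): Centre of the floor of the empty bay, 64 mm above the table; axes as the dry bath's. The bay is 56 (x) x 76 (y) mm and 14 mm deep, with a small lead-in chamfer; a block seated in it has its centre 28 mm above this point and stands 42 mm proud of the deck.
- start_key (a joint): Travel of the sprung start key in m: 0 = up, 0.005 = fully pressed (about 4.5 N).
- start_key_top (a point): Centre of the top face of the start key: a round white key 24 mm across in a black ring, the only raised round one, at the right of the sloping front panel; z is the key's axis, outwards (about 16 degrees from vertical, towards the front). The top stands 6 mm above the black ring.
- tube_rack: Bystander: clear rack with three capped tubes, 54 x 124 x 63 mm (95 mm with the tubes), loose; origin at the middle of its underside.
- stain_red: Bystander: dropper bottle, 37 mm across, 98 mm high, loose; origin at the middle of its underside.
- stain_blue: Bystander: dropper bottle like the other, 98 mm high, loose; origin at the middle of its underside.

How it is judged:
On the way, in this order (a step that is already met when the one before it is completed fails the run):
1. the block sits fully home in the empty bay, wells up, released (x of block in the frame of empty_bay between -0.004 and 0.004 m and y of block in the frame of empty_bay between -0.004 and 0.004 m and z of block in the frame of empty_bay between 0.025 and 0.031 m and angle between block's own z axis and vertical below 0.06 rad and linear speed of block below 0.02 m/s and contact force between the fingers and block below 0.1 N), for 0.2 s.
2. with the block seated, the start key is pressed down (4 mm or more of its 5 mm) (value of joint start_key above 0.004 m and x of block in the frame of empty_bay between -0.004 and 0.004 m and y of block in the frame of empty_bay between -0.004 and 0.004 m and z of block in the frame of empty_bay between 0.025 and 0.031 m and angle between block's own z axis and vertical below 0.06 rad and linear speed of block below 0.02 m/s), for 0.05 s.
At the end, for the whole second after the job is handed in: The block rests in the empty bay with its wells up: centre within 4 mm of the bay's centre along x and y, 25 to 31 mm above the bay floor, its z axis within 0.06 rad of vertical, at rest; the start key, pressed after the block was seated, is up again (within 1 mm) (x of block in the frame of empty_bay between -0.004 and 0.004 m and y of block in the frame of empty_bay between -0.004 and 0.004 m and z of block in the frame of empty_bay between 0.025 and 0.031 m and angle between block's own z axis and vertical below 0.06 rad and linear speed of block below 0.02 m/s and value of joint start_key below 0.001 m); the robot touches nothing.
It fails at once if the block is dropped into the dry bath (over 0.6 m/s close to the bay) (horizontal distance between block and empty_bay below 0.05 m and z of block in the frame of empty_bay below 0.07 m and linear speed of block above 0.6 m/s).
It fails at once if a stain bottle or the tube rack is tipped or shoved by more than 30 mm (distance of any of tube_rack, stain_red, stain_blue from where it was at the start of the episode above 0.03 m or angle between any of tube_rack, stain_red, stain_blue's own z axis and vertical above 0.5 rad).
It also fails if it takes over 58 s, if anything falls off the work surface, if the arm or the gripper's body presses on something with over 40 N, if the wrist force passes 120 N, or if a joint passes its speed limit or range.

## Working session

There is one attempt and no reset: what is moved stays moved. The work goes in short steps, Python scripts to look and compute and a shell command to move; the robot and the scene stay as the last step left them, time stands still between calls to the robot, and variables do not carry over. Pictures are saved under pics/ and viewed, at most 10 in all, crops included, and the job is handed in when it is done.

```bash
mkdir -p pics; ls; cat > h.py <<'E'
import numpy as np, cv2
from workcell import bot
from scipy.spatial.transform import Rotation as R
def ray(cam,c,uv):
    K=np.array(c["camera_matrix"]); 
    if cam=="wrist":
        o=c["obs"]; T=np.eye(4); T[:3,:3]=R.from_quat(o["tool_rot"]).as_matrix(); T[:3,3]=o["eef_pos"]
        T=T@np.array(c["T_tool_cam"]); x=(uv[0]-K[0,2])/K[0,0]; y=(uv[1]-K[1,2])/K[1,1]; r=np.hypot(x,y)+1e-12
        d=np.array([x/r*np.sin(r),y/r*np.sin(r),np.cos(r)])
    else:
        T=np.linalg.inv(np.array(c["extrinsics"])); d=np.linalg.inv(K)@[uv[0],uv[1],1]
    d=T[:3,:3]@d; return T[:3,3],d/np.linalg.norm(d)
def shot(cam,fn=None):
    o=bot.get_obs(); c=bot.camera(cam); c["obs"]=o
    if fn: cv2.imwrite("pics/"+fn,cv2.cvtColor(c["pixels"],cv2.COLOR_RGB2BGR))
    return c
def tri(rays):
    A=np.zeros((3,3)); b=np.zeros(3)
    for o,d in rays:
        P=np.eye(3)-np.outer(d,d); A+=P; b+=P@o
    p=np.linalg.solve(A,b); return p,[np.linalg.norm((np.eye(3)-np.outer(d,d))@(p-o)) for o,d in rays]
def onz(r,z): o,d=r; return o+d*(z-o[2])/d[2]
def proj(cam,c,p):
    K=np.array(c["camera_matrix"]); q=np.array(c["extrinsics"])@np.r_[p,1]; q=K@q[:3]; return q[:2]/q[2]
E
cat > a.py <<'E'
from h import *
C={k:shot(k,f"a_{k}.png") for k in ("scene","side","wrist")}
cv2.imwrite("pics/a_both.png",cv2.resize(np.hstack([cv2.cvtColor(C[k]["pixels"],cv2.COLOR_RGB2BGR) for k in ("scene","side")]),(800,300)))
for t in ("block","dry_bath","empty_bay","start_key_top","tube_rack","stain_red","stain_blue"):
    rs=[]
    for k in C:
        for d in bot.place_of(k,t)[:2]:
            uv=np.array(d["centre"])*[512,384]; r=ray(k,C[k],uv); print(t,k,round(d["score"],2),uv.round(1),"z0:",onz(r,0).round(3))
        l=bot.place_of(k,t)
        if l and l[0]["score"]>.5 : rs.append(ray(k,C[k],np.array(l[0]["centre"])*[512,384]))
    if len(rs)>1: p,e=tri(rs); print("  ->",p.round(4),np.round(e,4))
E
python3 a.py
```

```text
pics
block scene 0.73 [217. 230.] z0: [0.523 0.286 0.   ]
block side 0.7 [249.  248.6] z0: [0.515 0.254 0.   ]
  -> [0.5097 0.292  0.0307] [0.0048 0.0048]
dry_bath scene 0.96 [319.1 171.3] z0: [ 0.522 -0.082  0.   ]
dry_bath side 0.84 [249.4 174.8] z0: [ 0.523 -0.085  0.   ]
  -> [ 0.5224 -0.0825  0.0008] [0.0007 0.0007]
empty_bay scene 0.74 [319.6 170.9] z0: [ 0.522 -0.085  0.   ]
empty_bay scene 0.64 [313.  162.3] z0: [ 0.561 -0.091  0.   ]
empty_bay side 0.64 [248.9 163.8] z0: [ 0.526 -0.149  0.   ]
  -> [ 0.5146 -0.07    0.0379] [0.0134 0.0134]
start_key_top scene 0.39 [360.3 158.2] z0: [ 0.489 -0.225  0.   ]
start_key_top side 0.48 [273.9 139.5] z0: [ 0.443 -0.308  0.   ]
tube_rack scene 0.63 [173.6 270.7] z0: [0.483 0.442 0.   ]
tube_rack side 0.62 [262.9 308.1] z0: [0.478 0.446 0.   ]
  -> [ 0.4804  0.4431 -0.0008] [0.0027 0.0027]
stain_red scene 0.54 [160.7 243.7] z0: [0.572 0.432 0.   ]
stain_red side 0.92 [222.  302.6] z0: [0.57  0.432 0.   ]
  -> [0.5706 0.4324 0.0018] [0.0008 0.0008]
stain_blue scene 0.53 [168.7 227.8] z0: [0.605 0.391 0.   ]
stain_blue scene 0.3 [311.1 161.5] z0: [ 0.567 -0.089 -0.   ]
stain_blue side 0.77 [207.1 284.8] z0: [0.609 0.378 0.   ]
stain_blue side 0.6 [274.  141.3] z0: [ 0.443 -0.295  0.   ]
  -> [0.6044 0.3895 0.0075] [0.0042 0.0042]
```

View pics/a_scene.png

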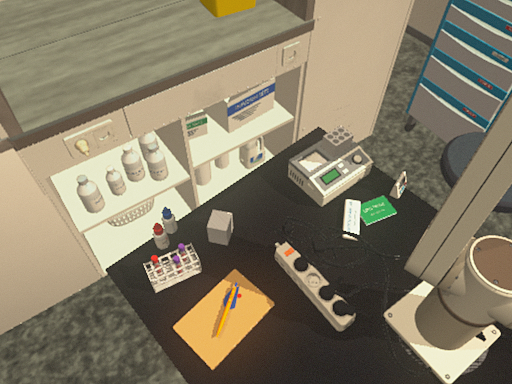

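View pics/a_side.png

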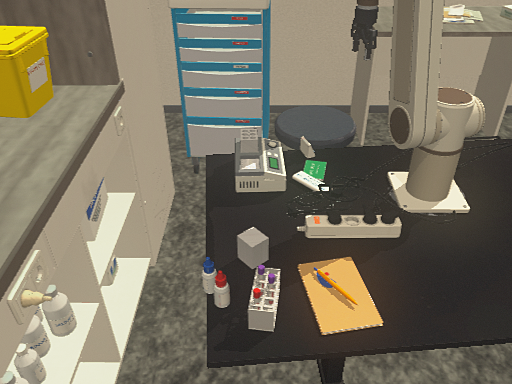

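The pictures show the block standing at scene (217,230) and side (252,248). The bath is at scene (330,175), with the rack and bottles just left of the block. The tool can't pitch, so I'll first move the block to free table, tip it over, then regrasp it.

```bash
python3 -m creep '[0.04,0.08,0.02,0,0.085, 0.08,0.16,0.03,0,0.085, 0.12,0.24,0.03,0,0.085, 0.15,0.32,0.03,0,0.085, 0.18,0.40,0.03,0,0.085, 0.2,0.48,0.03,0,0.085,  0.22,0.55,0.03,0,0.085, 0.24,0.6,0.03,0,0.085, 0.26,0.65,0.03,0,0.085, 0.28,0.66,0.03,0,0.085]'
python3 - <<'E'
from h import *
o=bot.get_obs(); print(o["joint_pos"],R.from_quat(o["tool_rot"]).as_matrix().round(3))
print(np.array(bot.camera("wrist")["T_tool_cam"]).round(3))
E
```

```text
clock: 3.08
eef_pos: [0.3072, -0.0954, 0.2576]
tool_rot: [0.989, 0.146, 0.001, 0.0]
ft_force: [0.8, -0.9, 0.2]
grip_width: 0.0848
grasp_force: 0.0
[-3.00927896e-01 -1.31336285e-01 -3.24347276e-01  1.37619654e+00
 -5.73715990e-05  2.54757812e+00] [[ 0.957  0.289  0.002]
 [ 0.289 -0.957 -0.001]
 [ 0.001  0.001 -1.   ]]
[[-0.    -0.965 -0.262  0.067]
 [ 1.    -0.    -0.    -0.   ]
 [-0.    -0.262  0.965 -0.142]
 [ 0.     0.     0.     1.   ]]
```

```bash
python3 -m creep '[0.02,0.03,0,0.125,0.085, 0.04,0.06,0,0.25,0.085, 0.06,0.09,0,0.375,0.085, 0.08,0.12,0,0.5,0.085, 0.1,0.15,0,0.625,0.085, 0.12,0.18,0,0.75,0.085, 0.14,0.21,0,0.875,0.085, 0.16,0.24,0,1.0,0.085, 0.18,0.27,0,1.125,0.085, 0.2,0.3,0,1.25,0.085]'
python3 -m creep '[0,0,0,0.03,0.085, 0,0,0,0.03,0.085]'
python3 - <<'E'
from h import *
c=shot("wrist","b_w.png"); print(c["obs"]["eef_pos"],c["obs"]["joint_pos"])
for d in bot.place_of("wrist","block")[:2]:
    uv=np.array(d["centre"])*[512,384]; print(d["score"],uv,onz(ray("wrist",c,uv),.036))
E
```

```text
clock: 3.97
eef_pos: [0.5082, 0.2041, 0.257]
tool_rot: [0.714, 0.7, -0.0, 0.0]
ft_force: [0.6, -0.0, 0.4]
grip_width: 0.0851
grasp_force: 0.0
clock: 4.13
eef_pos: [0.5079, 0.204, 0.2557]
tool_rot: [0.705, 0.709, -0.001, -0.0]
ft_force: [-0.3, -1.1, -0.1]
grip_width: 0.0852
grasp_force: 0.0
[0.50791806 0.20404262 0.25569886] [ 3.82061063e-01  3.29320010e-01  1.88811073e-01  1.43232667e+00
 -1.25888512e-04  1.94698423e+00]
0.93 [255.6928 106.5984] [0.5114437  0.28589988 0.036     ]
```

View pics/b_w.png

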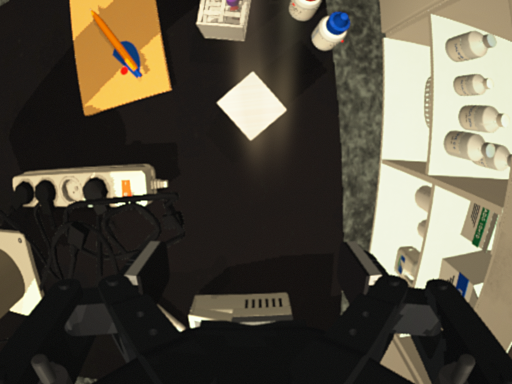

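The block's top face shows as a diamond with corners at (217,103), (252,71), (287,107) and (250,139), so it is yawed about 45°. I need to find which face holds the wells.

```bash
python3 -m creep '[0.01,-0.04,0.0,0,0.085, 0.01,-0.08,0,0,0.085, 0.01,-0.12,0,0,0.085, 0.01,-0.16,0,0,0.085, 0.01,-0.16,0,0,0.085]'
python3 - <<'E'
from h import *
c=shot("wrist"); im=c["pixels"]
print(c["obs"]["eef_pos"])
for k in("scene","side"): print(k,np.linalg.inv(shot(k)["extrinsics"])[:3,3])
d=bot.place_of("wrist","block"); uv=np.array(d[0]["centre"])*[512,384]; print(uv)
x,y=uv.astype(int); crop=im[max(0,y-60):y+60,x-60:x+60]
b=cv2.imread("pics/b_w.png"); g=cv2.cvtColor(b,cv2.COLOR_BGR2GRAY)
m=(g>150).astype(np.uint8); n,l,s,_=cv2.connectedComponentsWithStats(m); i=l[105,252]; print(s[i])
cn=max(cv2.findContours((l==i).astype(np.uint8),cv2.RETR_EXTERNAL,cv2.CHAIN_APPROX_NONE)[0],key=cv2.contourArea)
T=dict(c); T["obs"]={"eef_pos":[0.50791806,0.20404262,0.25569886],"tool_rot":[0.705,0.709,-0.001,0]}
w=np.array([onz(ray("wrist",T,p[0]),.072)[:2] for p in cn])*1000
r=cv2.minAreaRect(w.astype(np.float32)); print(r, cv2.boxPoints(r).round(1).tolist())
cv2.imwrite("pics/c.png",cv2.resize(cv2.cvtColor(crop,cv2.COLOR_RGB2BGR),None,fx=4,fy=4,interpolation=cv2.INTER_CUBIC))
E
```

```text
clock: 4.65
eef_pos: [0.5162, 0.0354, 0.2581]
tool_rot: [0.71, 0.704, -0.001, 0.001]
ft_force: [0.2, 0.8, -0.1]
grip_width: 0.0849
grasp_force: 0.0
[0.51619407 0.03538496 0.25808744]
scene [-0.0209456   0.55523236  0.94383706]
side [0.4770879  1.13366019 0.81266779]Traceback (most recent call last):
  File "<stdin>", line 5, in <module>
IndexError: list index out of range
```

```bash
python3 -m creep '[0,0.03,0.0,0,0.085, 0,0.06,0,0,0.085, 0,0.06,0,0,0.085]'
python3 - <<'E'
from h import *
c=shot("wrist"); im=c["pixels"]
print(c["obs"]["eef_pos"])
cv2.imwrite("pics/c.png",cv2.resize(cv2.cvtColor(im[:110,190:320],cv2.COLOR_RGB2BGR),None,fx=4,fy=4,interpolation=cv2.INTER_CUBIC))
b=cv2.imread("pics/b_w.png"); g=cv2.cvtColor(b,cv2.COLOR_BGR2GRAY)
m=(g>150).astype(np.uint8); n,l,s,_=cv2.connectedComponentsWithStats(m); i=l[105,252]; print(s[i])
cn=max(cv2.findContours((l==i).astype(np.uint8),cv2.RETR_EXTERNAL,cv2.CHAIN_APPROX_NONE)[0],key=cv2.contourArea)
T=dict(c); T["obs"]={"eef_pos":[0.50791806,0.20404262,0.25569886],"tool_rot":[0.705,0.709,-0.001,0]}
w=np.array([onz(ray("wrist",T,p[0]),.072)[:2] for p in cn])*1000
r=cv2.minAreaRect(w.astype(np.float32)); print(r, cv2.boxPoints(r).round(1).tolist())
E
```

```text
clock: 5.1
eef_pos: [0.5169, 0.108, 0.2572]
tool_rot: [0.704, 0.71, 0.001, -0.001]
ft_force: [0.7, -0.6, -0.1]
grip_width: 0.085
grasp_force: 0.0
[0.51688273 0.10801388 0.25720563]
[ 217   72   70   68 2516]
((506.6513366699219, 285.58233642578125), (52.93567657470703, 56.929935455322266), 41.237483978271484) [[468.0, 289.5], [505.5, 246.6999969482422], [545.2999877929688, 281.6000061035156], [507.79998779296875, 324.3999938964844]]
```

View pics/c.png

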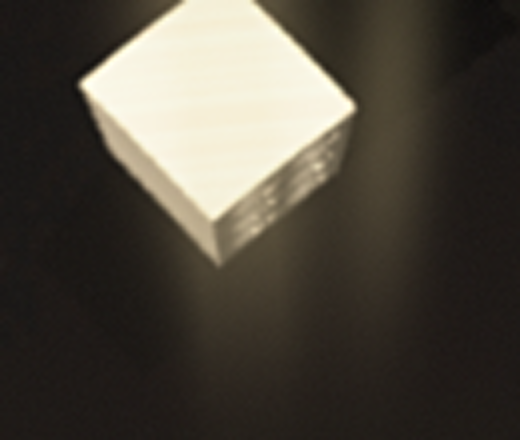

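The wells are on the +x/−y face, whose normal is at about −49°. The block's centre is (0.507, 0.286) and its top measures 53×57 mm, which matches the given size. I'll grasp across the 52 mm width.

```bash
python3 -m creep '[0,0.035,0,0.12,0.085, 0,0.07,-0.02,0.24,0.085, -0.005,0.105,-0.04,0.36,0.085, -0.01,0.14,-0.06,0.48,0.085, -0.01,0.175,-0.08,0.6,0.085, -0.01,0.178,-0.1,0.71,0.085, -0.01,0.178,-0.12,0.71,0.085, -0.01,0.178,-0.12,0.71,0.085, -0.01,0.178,-0.12,0.71,0.085]'
python3 - <<'E'
from h import *
o=bot.get_obs(); print(o["eef_pos"],R.from_quat(o["tool_rot"]).as_matrix().round(3)[:,1])
E
```

```text
clock: 5.9
eef_pos: [0.506, 0.2806, 0.1362]
tool_rot: [0.416, 0.91, -0.001, -0.001]
ft_force: [0.1, -0.3, 0.6]
grip_width: 0.0849
grasp_force: 0.0
[0.50598812 0.28061375 0.1361564 ] [ 0.756  0.655 -0.003]
```

```bash
python3 -m creep '[0.001,0.005,-0.03,0,0.085, 0.001,0.005,-0.06,0,0.085, 0.001,0.005,-0.085,0,0.085, 0.001,0.005,-0.098,0,0.085, 0.001,0.005,-0.098,0,0.085, 0.001,0.005,-0.098,0,0.04, 0.001,0.005,-0.098,0,0.04, 0.001,0.005,-0.098,0,0.04, 0.001,0.005,-0.098,0,0.04,0.001,0.005,-0.098,0,0.04]'
python3 -m creep '[0,0,0,0,0.04, 0,0,0.02,0,0.04, 0,0,0.04,0,0.04, 0,0,0.04,0,0.04]'
```

```text
clock: 6.73
eef_pos: [0.5095, 0.286, 0.0418]
tool_rot: [0.416, 0.909, 0.001, 0.001]
ft_force: [-1.2, -1.0, 5.9]
grip_width: 0.0512
grasp_force: 65.5
clock: 7.07
eef_pos: [0.5112, 0.2873, 0.0838]
tool_rot: [0.416, 0.909, 0.003, 0.002]
ft_force: [1.6, 0.7, -2.8]
grip_width: 0.0512
grasp_force: 64.7
```

```bash
python3 -m creep '[0,-0.03,0,-0.12,0.04, 0,-0.06,0,-0.24,0.04, 0,-0.09,0,-0.36,0.04, 0,-0.12,0,-0.48,0.04, 0,-0.14,0,-0.6,0.04, 0,-0.15,0,-0.71,0.04, 0,-0.15,-0.02,-0.71,0.04, 0,-0.15,-0.036,-0.71,0.04, 0,-0.15,-0.039,-0.71,0.04, 0,-0.15,-0.041,-0.71,0.04]'
python3 -m creep '[0,0,0,0,0.04, 0,0,0,0,0.04]'
```

```text
clock: 7.9
eef_pos: [0.5092, 0.1349, 0.0408]
tool_rot: [0.707, 0.708, 0.001, 0.001]
ft_force: [-8.5, -5.0, 31.9]
grip_width: 0.051
grasp_force: 71.2
clock: 8.07
eef_pos: [0.5092, 0.135, 0.0408]
tool_rot: [0.706, 0.708, 0.001, 0.001]
ft_force: [-4.6, -4.1, 15.7]
grip_width: 0.0509
grasp_force: 69.1
```

```bash
python3 -m creep '[0,0,0,0,0.08, 0,0,0,0,0.08, 0,0,0.03,0,0.08, 0,0,0.06,0,0.08, 0,-0.03,0.06,0,0, 0,-0.065,0.06,0,0, 0,-0.065,0.04,0,0, 0,-0.065,0.018,0,0, 0,-0.065,0.018,0,0, 0,-0.065,0.018,0,0]'
python3 -m creep '[0,0.01,0,0,0, 0,0.02,0,0,0, 0,0.03,0,0,0, 0,0.04,0,0,0, 0,0.05,0,0,0]'
python3 - <<'E'
from h import *
c=shot("side"); im=c["pixels"]; p=proj("side",c,[.51,.15,.04]).astype(int); print(p)
x,y=p; cv2.imwrite("pics/d.png",cv2.resize(cv2.cvtColor(im[y-60:y+60,x-80:x+80],cv2.COLOR_RGB2BGR),None,fx=4,fy=4))
E
```

```text
clock: 8.9
eef_pos: [0.5071, 0.0706, 0.0551]
tool_rot: [0.706, 0.708, -0.001, -0.001]
ft_force: [0.5, -0.9, 0.6]
grip_width: 0.0068
grasp_force: 0.0
clock: 9.32
eef_pos: [0.5106, 0.1197, 0.059]
tool_rot: [0.706, 0.708, -0.0, 0.004]
ft_force: [-3.1, -17.3, 32.3]
grip_width: 0.0002
grasp_force: 16.1
[251 211]
```

View pics/d.png

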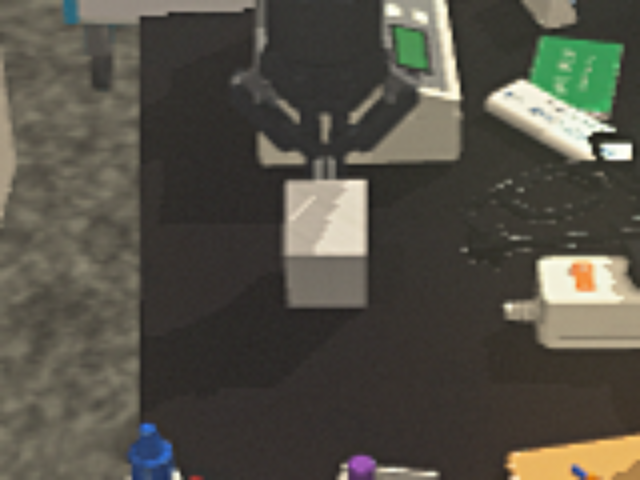

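The block is tipping rather than sliding: the picture shows it tilted to about 22°. The fingers feel an upward force, so I'll carry on along the arc.

```bash
python3 -m creep '[0,0,0.006,0,0, 0,0.008,0.011,0,0, 0,0.016,0.015,0,0, 0,0.024,0.018,0,0, 0,0.032,0.02,0,0, 0,0.04,0.02,0,0, 0,0.05,0.02,0,0, 0,0.06,0.02,0,0, 0,0.06,0.02,0,0]'
python3 - <<'E'
from h import *
c=shot("side"); im=c["pixels"]
x,y=[251,211]; cv2.imwrite("pics/e.png",cv2.resize(cv2.cvtColor(im[y-60:y+60,x-80:x+80],cv2.COLOR_RGB2BGR),None,fx=4,fy=4))
E
```

```text
clock: 10.12
eef_pos: [0.5082, 0.1829, 0.0758]
tool_rot: [0.705, 0.709, 0.0, -0.0]
ft_force: [-0.2, -0.7, -0.6]
grip_width: 0.0001
grasp_force: 0.0
```

View pics/e.png

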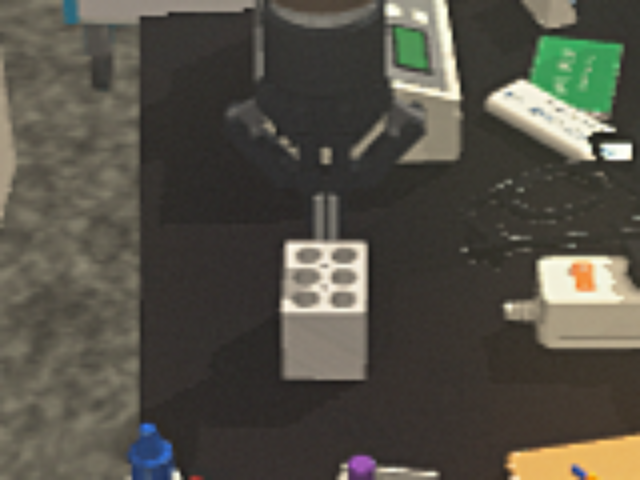

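The block now lies wells up at about (325,310) in the crop. I'll rise and measure the block and the bay from above.

```bash
python3 -m creep '[0,-0.01,0.04,0,0.085, 0,-0.02,0.08,0,0.085, 0,-0.03,0.12,0,0.085, 0,-0.04,0.16,0,0.085, 0,-0.06,0.18,0,0.085, 0,-0.06,0.18,0,0.085, 0,-0.06,0.18,0,0.085]'
cat > m.py <<'E'
from h import *
c=shot("wrist","f_w.png"); print(c["obs"]["eef_pos"])
im=c["pixels"]; d=bot.place_of("wrist","block"); 
for q in d[:2]: uv=np.array(q["centre"])*[512,384]; print(q["score"],uv.round(1),onz(ray("wrist",c,uv),.028).round(4))
g=cv2.cvtColor(im,cv2.COLOR_RGB2GRAY); uv=np.array(d[0]["centre"])*[512,384]
m=(g>110).astype(np.uint8); n,l,s,_=cv2.connectedComponentsWithStats(m)
i=np.bincount(l[int(uv[1])-15:int(uv[1])+15,int(uv[0])-15:int(uv[0])+15].ravel(),minlength=n)[1:].argmax()+1; print(s[i])
cn=max(cv2.findContours((l==i).astype(np.uint8),cv2.RETR_EXTERNAL,cv2.CHAIN_APPROX_NONE)[0],key=cv2.contourArea)
w=np.array([onz(ray("wrist",c,p[0]),.056)[:2] for p in cn])*1000
r=cv2.minAreaRect(w.astype(np.float32)); print(r)
E
python3 m.py
```

```text
clock: 10.75
eef_pos: [0.5091, 0.12, 0.2575]
tool_rot: [0.707, 0.707, 0.001, 0.001]
ft_force: [-0.0, 0.3, -1.0]
grip_width: 0.0835
grasp_force: 0.0
[0.50910712 0.11995818 0.25754159]
0.65 [255.7 108.8] [0.5143 0.1999 0.028 ]
[ 229   74   48   64 2888]
((510.30126953125, 202.82789611816406), (73.24529266357422, 53.780635833740234), 89.76819610595703)
```

View pics/f_w.png

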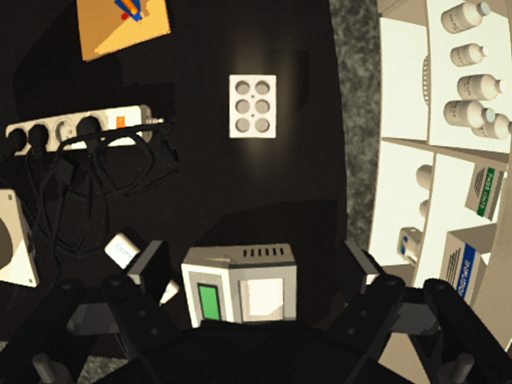

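The block is at (0.510, 0.2025) with yaw about 0. Its measured size is 73×54 mm, which matches. Next I'll look straight down on the bath.

```bash
python3 -m creep '[0,-0.04,0,0,0.085, 0,-0.08,0.01,0,0.085, 0,-0.12,0.02,0,0.085, 0,-0.16,0.03,0,0.085, 0,-0.2,0.03,0,0.085, 0,-0.24,0.03,0,0.085, 0,-0.24,0.03,0,0.085]'
python3 - <<'E'
from h import *
c=shot("wrist","g_w.png"); print(c["obs"]["eef_pos"],c["obs"]["tool_rot"],np.array(c["camera_matrix"]))
for t in ("dry_bath","empty_bay","start_key_top"):
  for q in bot.place_of("wrist",t)[:2]:
    uv=np.array(q["centre"])*[512,384]; print(t,round(q["score"],2),uv.round(1),[onz(ray("wrist",c,uv),z).round(4) for z in (0,.064,.075)])
E
```

```text
clock: 11.43
eef_pos: [0.5073, -0.1249, 0.2836]
tool_rot: [0.709, 0.706, -0.002, -0.001]
ft_force: [0.1, 0.9, 0.6]
grip_width: 0.085
grasp_force: 0.0
[ 0.50725167 -0.12488936  0.2835898 ] [ 0.70866227  0.70554402 -0.00218687 -0.00080364] [[297.31863964   0.         252.79700329]
 [  0.         297.31863964 197.90965703]
 [  0.           0.           1.        ]]
dry_bath 0.9 [263.2 140.4] [array([ 0.522 , -0.0892,  0.    ]), array([ 0.5201, -0.0845,  0.064 ]), array([ 0.5197, -0.0836,  0.075 ])]
empty_bay 0.69 [211.4 199. ] [array([ 0.4448, -0.1756,  0.    ]), array([ 0.4545, -0.1579,  0.064 ]), array([ 0.4561, -0.1549,  0.075 ])]
empty_bay 0.63 [264.8 109. ] [array([ 0.5243, -0.0442,  0.    ]), array([ 0.522 , -0.0463,  0.064 ]), array([ 0.5216, -0.0466,  0.075 ])]
start_key_top 0.54 [212.2 200.3] [array([ 0.446 , -0.1777,  0.    ]), array([ 0.4555, -0.1596,  0.064 ]), array([ 0.4571, -0.1565,  0.075 ])]
start_key_top 0.25 [263.3 139.6] [array([ 0.5221, -0.088 ,  0.    ]), array([ 0.5202, -0.0835,  0.064 ]), array([ 0.5198, -0.0827,  0.075 ])]
```

View pics/g_w.png

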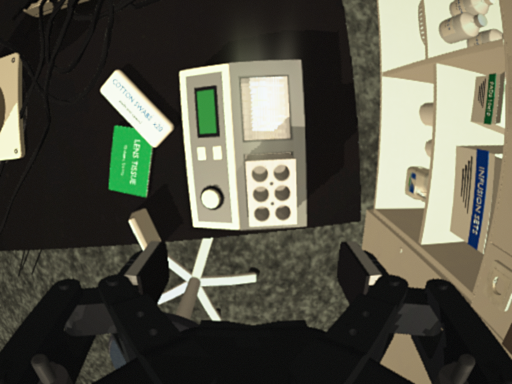

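The bay's rim shows at about (241–292, 75–141), the fixed block at (247–298, 158–226) and the key at (212,199). I'll measure these numerically.

```bash
cat > n.py <<'E'
from h import *
T=None
import json
g=cv2.imread("pics/g_w.png",0)
c={"camera_matrix":[[297.31863964,0,252.79700329],[0,297.31863964,197.90965703],[0,0,1]],"T_tool_cam":bot.camera("wrist")["T_tool_cam"],"obs":{"eef_pos":[0.50725167,-0.12488936,0.2835898],"tool_rot":[0.70866227,0.70554402,-0.00218687,-0.00080364]}}
print("row100",g[100,222:306].tolist()); print("row190",g[190,222:306].tolist()); print("col265",g[58:235,265].tolist()); 
for th in (140,160,180,200):
  n,l,s,_=cv2.connectedComponentsWithStats((g>th).astype(np.uint8))
  for i in range(1,n):
    x,y,w,h,a=s[i]
    if a>300 and 170<x<310 and 50<y<230:
      cn=max(cv2.findContours((l==i).astype(np.uint8),cv2.RETR_EXTERNAL,cv2.CHAIN_APPROX_NONE)[0],key=cv2.contourArea)
      for z in (.064,.078,.12):
        W=np.array([onz(ray("wrist",c,p[0]),z)[:2] for p in cn])*1000
        r=cv2.minAreaRect(W.astype(np.float32)); print(th,s[i],z,np.round(r[0],1),np.round(r[1],1),round(r[2],1))
E
python3 n.py
```

```text
row100 [165, 226, 250, 249, 248, 248, 249, 247, 236, 191, 167, 166, 167, 169, 169, 171, 171, 163, 141, 149, 190, 212, 216, 214, 212, 212, 211, 211, 219, 239, 246, 245, 244, 244, 244, 244, 244, 244, 244, 245, 245, 246, 246, 246, 246, 247, 247, 246, 246, 246, 246, 247, 246, 246, 245, 244, 244, 243, 242, 241, 242, 243, 240, 234, 233, 230, 187, 133, 147, 166, 170, 170, 167, 167, 166, 167, 167, 167, 167, 169, 164, 123, 48, 12]
row190 [159, 174, 174, 174, 172, 170, 175, 213, 246, 250, 249, 249, 249, 249, 230, 178, 151, 149, 152, 152, 153, 154, 150, 123, 135, 228, 247, 245, 244, 246, 243, 215, 151, 118, 137, 163, 176, 177, 178, 175, 164, 153, 129, 98, 92, 145, 220, 244, 245, 245, 245, 243, 215, 150, 125, 135, 141, 142, 135, 124, 113, 94, 83, 78, 75, 67, 72, 145, 233, 246, 246, 244, 246, 246, 187, 120, 114, 116, 118, 117, 117, 119, 119, 110]
col265 [53, 63, 108, 155, 165, 163, 162, 163, 164, 163, 164, 165, 164, 165, 166, 166, 158, 136, 147, 218, 241, 237, 238, 242, 245, 245, 246, 246, 244, 245, 246, 247, 247, 247, 247, 247, 247, 247, 247, 247, 247, 247, 246, 247, 247, 247, 248, 247, 246, 245
[... 1962 characters left out ...]
7.5] [60.9 83.5] 2.5
180 [ 245  159   53   68 2195] 0.12 [ 527.7 -136.6] [53.6 73.4] 2.5
200 [ 180   64   60  166 2687] 0.064 [453.7 -95.6] [ 61.6 209.2] 2.9
200 [ 180   64   60  166 2687] 0.078 [455.8 -94.1] [ 59.2 201.1] 2.9
200 [ 180   64   60  166 2687] 0.12 [462.3 -89.7] [ 52.  176.8] 2.9
200 [ 242   77   47   63 2638] 0.064 [522.8 -44.1] [54.8 75.3] 3.3
200 [ 242   77   47   63 2638] 0.078 [522.3 -44.6] [52.6 72.4] 3.3
200 [ 242   77   47   63 2638] 0.12 [520.7 -46.2] [46.3 63.6] 3.3
200 [ 246  159   51   68 2015] 0.064 [ 530.8 -151. ] [61.6 85.9] 2.8
200 [ 246  159   51   68 2015] 0.078 [ 530.  -147.3] [59.2 82.6] 2.8
200 [ 246  159   51   68 2015] 0.12 [ 527.4 -136.5] [52.  72.6] 2.8
```

The bay is at (0.522, −0.0445) with yaw +2.8°. The fixed block sits 92 mm away, which agrees. Going back to grasp the block.

```bash
python3 -m creep '[0.003,0.041,0,0,0.085, 0.003,0.082,0,0,0.085, 0.003,0.123,0,0,0.085, 0.003,0.164,0,0,0.085, 0.003,0.205,-0.02,0,0.085, 0.003,0.246,-0.04,0,0.085, 0.003,0.287,-0.08,0,0.085, 0.003,0.322,-0.12,0,0.085, 0.003,0.328,-0.16,0,0.085, 0.003,0.328,-0.18,0,0.085]'
python3 -m creep '[0,0,0,0,0.085, 0,0,0,0,0.085]'
```

```text
clock: 12.52
eef_pos: [0.5106, 0.2119, 0.1125]
tool_rot: [0.704, 0.711, 0.002, 0.0]
ft_force: [1.2, 0.3, 0.5]
grip_width: 0.085
grasp_force: 0.0
clock: 12.68
eef_pos: [0.508, 0.2082, 0.1106]
tool_rot: [0.704, 0.71, -0.003, -0.001]
ft_force: [-0.4, -1.0, 0.3]
grip_width: 0.0853
grasp_force: 0.0
```

```bash
python3 -m creep '[0.001,-0.005,-0.03,0,0.085, 0.001,-0.005,-0.06,0,0.085, 0.001,-0.005,-0.08,0,0.085, 0.001,-0.005,-0.085,0,0.085, 0.001,-0.005,-0.085,0,0.085,  0.001,-0.005,-0.085,0,0.04, 0.001,-0.005,-0.085,0,0.04, 0.001,-0.005,-0.085,0,0.04, 0.001,-0.005,-0.085,0,0.04, 0.001,-0.005,-0.085,0,0.04]'
python3 -m creep '[0,0,0,0,0.04, 0,0,0.04,0,0.04, 0,0,0.08,0,0.04, 0,0,0.12,0,0.04, 0,0,0.16,0,0.04, 0,0,0.2,0,0.04, 0,-0.03,0.24,0,0.04, 0,-0.06,0.25,0,0.04, 0,-0.09,0.25,0,0.04, 0,-0.12,0.25,0,0.04]'
python3 -m creep '[0,-0.03,0,0.052,0.04, 0,-0.06,0,0.052,0.04, 0,-0.09,0,0.052,0.04, 0,-0.12,0,0.052,0.04, 0,-0.15,0,0.052,0.04, 0,-0.18,0,0.052,0.04, 0,-0.18,0,0.052,0.04, 0,-0.18,0,0.052,0.04, 0,-0.18,0,0.052,0.04, 0,-0.18,0,0.052,0.04]'
```

```text
clock: 13.52
eef_pos: [0.5129, 0.2026, 0.0305]
tool_rot: [0.706, 0.708, 0.001, 0.0]
ft_force: [-2.2, -0.4, 7.5]
grip_width: 0.0512
grasp_force: 65.7
clock: 14.35
eef_pos: [0.513, 0.0809, 0.2807]
tool_rot: [0.706, 0.708, 0.002, 0.002]
ft_force: [0.3, 0.4, -4.6]
grip_width: 0.0511
grasp_force: 65.9
clock: 15.18
eef_pos: [0.5122, -0.0972, 0.2782]
tool_rot: [0.687, 0.727, 0.0, -0.0]
ft_force: [-0.6, -0.2, -2.8]
grip_width: 0.0506
grasp_force: 65.8
```

```bash
cat > q.py <<'E'
from h import *
for k in range(4):
  c=shot("wrist","h_w.png" if k==0 else None); g=cv2.cvtColor(c["pixels"],cv2.COLOR_RGB2GRAY)
  print(c["obs"]["eef_pos"].round(4),np.round(c["obs"]["tool_rot"],4))
  n,l,s,_=cv2.connectedComponentsWithStats((g>180).astype(np.uint8))
  for i in range(1,n):
    x,y,w,h,a=s[i]
    if a>1500 and x>170 and x+w<320 :
      cn=max(cv2.findContours((l==i).astype(np.uint8),cv2.RETR_EXTERNAL,cv2.CHAIN_APPROX_NONE)[0],key=cv2.contourArea)
      for z in (.064,.078):
        W=np.array([onz(ray("wrist",c,p[0]),z)[:2] for p in cn])*1000
        r=cv2.minAreaRect(W.astype(np.float32)); print(s[i],z,np.round(r[0],1),np.round(r[1],1),round(r[2],1))
  for t in ("empty_bay","dry_bath"):
    for q in bot.place_of("wrist",t)[:2]:
      uv=np.array(q["centre"])*[512,384]; print(t,round(q["score"],2),uv.round(1),onz(ray("wrist",c,uv),.064 if t=="empty_bay" else 0).round(4))
E
python3 q.py
```

```text
[ 0.5122 -0.0972  0.2782] [ 6.870e-01  7.266e-01  1.000e-04 -1.000e-04]
[ 179   85   51  155 2077] 0.064 [453.1 -89.4] [ 61.5 195.2] 2.7
[ 179   85   51  155 2077] 0.078 [455.3 -87. ] [ 59.1 187.5] 2.7
[ 240  100   48   63 2884] 0.064 [522.9 -43.9] [56.1 75.2] 3.1
[ 240  100   48   63 2884] 0.078 [522.4 -43.4] [53.9 72.2] 3.1
[ 190  196  126  129 7888] 0.064 [ 516.4 -224.1] [166.1 199.5] 3.1
[ 190  196  126  129 7888] 0.078 [ 516.1 -216.5] [159.6 191.6] 3.1
empty_bay 0.59 [258.9 130.8] [ 0.5175 -0.044   0.064 ]
dry_bath 0.85 [258.2 161.3] [ 0.5205 -0.09    0.    ]
[ 0.5124 -0.097   0.2782] [6.867e-01 7.269e-01 1.000e-04 0.000e+00]
[ 179   85   51  156 2071] 0.064 [453.3 -90. ] [ 61.6 196.6] 2.7
[ 179   85   51  156 2071] 0.078 [455.5 -87.6] [ 59.2 188.9] 2.7
[ 240  100   48   64 2933] 0.064 [523.  -44.3] [55.8 76.4] 2.9
[ 240  100   48   64 2933] 0.078 [522.5 -43.8] [53.6 73.4] 2.9
[ 190  196  126  129 7879] 0.064 [ 516.7 -223.9] [166.2 199.5] 3.1
[ 190  196  126  129 7879] 0.078 [ 516.4 -216.3] [159.6 191.6] 3.1
empty_bay 0.86 [260.7 131.6] [ 0.5198 -0.0447  0.064 ]
dry_bath 0.66 [2
[... 455 characters left out ...]
 516.3 -216.7] [159.6 191.6] 3.1
empty_bay 0.74 [259.7 130.9] [ 0.5185 -0.0443  0.064 ]
dry_bath 0.94 [259.8 160.5] [ 0.5228 -0.0889  0.    ]
[ 0.5123 -0.0978  0.2781] [ 0.6872  0.7265 -0.     -0.    ]
[ 178   84   52  156 2083] 0.064 [453.4 -89.4] [ 61.9 195.8] 3.0
[ 178   84   52  156 2083] 0.078 [455.6 -87.1] [ 59.5 188.1] 3.0
[ 240   99   48   64 2953] 0.064 [523.  -44.1] [55.9 76. ] 2.9
[ 240   99   48   64 2953] 0.078 [522.5 -43.6] [53.7 73. ] 2.9
[ 190  196  126  129 7872] 0.064 [ 516.4 -224.7] [166.1 199.4] 3.1
[ 190  196  126  129 7872] 0.078 [ 516.2 -217.1] [159.6 191.6] 3.1
empty_bay 0.71 [261.3 131.8] [ 0.5206 -0.0456  0.064 ]
dry_bath 0.82 [258.6 159.3] [ 0.521  -0.0876  0.    ]
```

View pics/h_w.png

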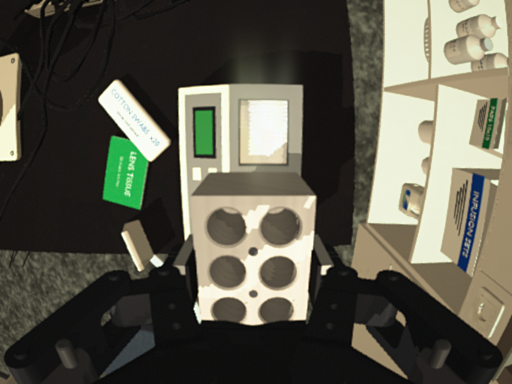

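```bash
python3 - <<'E'
from h import *
c=shot("wrist"); o=c["obs"]; print(o["eef_pos"])
g=cv2.cvtColor(c["pixels"],cv2.COLOR_RGB2GRAY).astype(int)
for x in (220,253,290): print(x,g[165:205,x].tolist())
print(g[235,185:200].tolist(),g[235,305:325].tolist())
for uv in((192,196),(316,196),(253,196),(204,174),(309,174)):
  for dz in ((.026,.03) if uv[1]==196 else (-.03,-.026)): print(uv,dz,((onz(ray("wrist",c,uv),o["eef_pos"][2]+dz)-o["eef_pos"])*1000).round(1))
E
```

```text
[ 0.51231525 -0.09802114  0.27807347]
220 [172, 171, 171, 172, 173, 170, 152, 117, 92, 88, 90, 90, 92, 90, 88, 88, 88, 88, 88, 89, 88, 87, 90, 89, 90, 90, 91, 90, 89, 92, 129, 175, 194, 196, 193, 194, 194, 194, 194, 194]
253 [154, 175, 177, 173, 156, 135, 125, 114, 110, 110, 109, 107, 107, 107, 106, 104, 104, 103, 102, 100, 99, 98, 99, 99, 98, 97, 96, 96, 95, 99, 134, 177, 196, 197, 196, 197, 197, 196, 197, 195]
290 [123, 123, 122, 121, 123, 122, 116, 104, 95, 93, 95, 94, 92, 92, 93, 94, 93, 94, 93, 92, 92, 93, 93, 94, 91, 91, 88, 90, 88, 95, 133, 180, 200, 202, 201, 201, 201, 201, 200, 201]
[252, 253, 250, 199, 107, 71, 75, 114, 166, 189, 191, 190, 191, 192, 192] [248, 247, 246, 246, 246, 246, 249, 251, 213, 116, 74, 78, 74, 49, 27, 23, 25, 25, 24, 25]
(192, 196) 0.026 [-25.9  34.8  26. ]
(192, 196) 0.03 [-25.1  35.9  30. ]
(316, 196) 0.026 [24.8 37.6 26. ]
(316, 196) 0.03 [23.9 38.6 30. ]
(253, 196) 0.026 [-0.9 36.1 26. ]
(253, 196) 0.03 [-1.  37.2 30. ]
(204, 174) -0.03 [-29.9  33.2 -30. ]
(204, 174) -0.026 [-29.2  34.  -26. ]
(309, 174) -0.03 [ 32.4  36.7 -30. ]
(309, 174) -0.026 [ 31.6  37.4 -26. ]
```

```bash
python3 -m creep '[0.005,0.027,0,0,0.04, 0.01,0.054,0,0,0.04, 0.01,0.054,-0.03,0,0.04, 0.01,0.054,-0.06,0,0.04, 0.01,0.054,-0.09,0,0.04, 0.01,0.054,-0.12,0,0.04, 0.01,0.054,-0.145,0,0.04, 0.01,0.054,-0.158,0,0.04, 0.01,0.054,-0.158,0,0.04, 0.01,0.054,-0.158,0,0.04]'
python3 -m creep '[0,0,0,0,0.04, 0,0,0,0,0.04, 0,0,0,0,0.04, 0,0,0,0,0.04]'
```

```text
clock: 16.67
eef_pos: [0.5218, -0.0441, 0.1196]
tool_rot: [0.687, 0.726, -0.001, -0.001]
ft_force: [0.1, -0.0, -3.8]
grip_width: 0.0511
grasp_force: 65.5
clock: 17.0
eef_pos: [0.5231, -0.0442, 0.1213]
tool_rot: [0.687, 0.726, 0.001, 0.001]
ft_force: [0.1, -0.6, -4.5]
grip_width: 0.051
grasp_force: 65.5
```

Aligned. Lowering slowly in steps while watching the force.

```bash
python3 -m creep '[0,0,-0.005,0,0.04, 0,0,-0.01,0,0.04, 0,0,-0.014,0,0.04, 0,0,-0.018,0,0.04, 0,0,-0.02,0,0.04, 0,0,-0.02,0,0.04]'
```

```text
clock: 17.5
eef_pos: [0.5217, -0.044, 0.0991]
tool_rot: [0.687, 0.726, -0.001, -0.001]
ft_force: [-1.3, 0.2, -4.6]
grip_width: 0.0513
grasp_force: 65.6
```

```bash
python3 -m creep '[0,0,-0.003,0,0.04, 0,0,-0.005,0,0.04, 0,0,-0.006,0,0.04, 0,0,-0.007,0,0.04, 0,0,-0.007,0,0.04, 0,0,-0.007,0,0.04]'
```

```text
clock: 18.0
eef_pos: [0.5224, -0.0441, 0.0945]
tool_rot: [0.687, 0.726, 0.0, 0.0]
ft_force: [-3.2, -1.0, 5.9]
grip_width: 0.0507
grasp_force: 66.8
```

The block is down on the floor: TCP z is 0.0945, it is carrying load, and the sideways forces are small. Releasing, then rising to look at the key.

```bash
python3 -m creep '[0,0,0,0,0.05, 0,0,0,0,0.06, 0,0,0,0,0.08, 0,0,0,0,0.08, 0,0,0.005,0,0.08, 0,0,0.02,0,0.08, 0,0,0.05,0,0.08, 0,0,0.09,0,0.08, 0,0,0.12,0,0.08, -0.01,-0.03,0.13,0,0.0]'
python3 -m creep '[-0.02,-0.03,0,0,0, -0.03,-0.06,0,0,0, -0.05,-0.09,0,0,0, -0.05,-0.1,0,0,0, -0.05,-0.1,0,0,0, -0.05,-0.1,0,0,0,-0.05,-0.1,0,0,0]'
cat > k.py <<'E'
from h import *
c=shot("wrist","k_w.png"); print(c["obs"]["eef_pos"].round(4))
c0={"camera_matrix":[[297.31863964,0,252.79700329],[0,297.31863964,197.90965703],[0,0,1]],"T_tool_cam":c["T_tool_cam"],"obs":{"eef_pos":[0.50725167,-0.12488936,0.2835898],"tool_rot":[0.70866227,0.70554402,-0.00218687,-0.00080364]}}
r0=ray("wrist",c0,(212,199.5))
for q in bot.place_of("wrist","start_key_top")[:3]:
    uv=np.array(q["centre"])*[512,384]; r=ray("wrist",c,uv); print(round(q["score"],2),uv.round(1),onz(r,.075).round(4),tri([r,r0]))
g=cv2.cvtColor(c["pixels"],cv2.COLOR_RGB2GRAY); n,l,s,ce=cv2.connectedComponentsWithStats((g>180).astype(np.uint8))
for i in range(1,n):
  x,y,w,h,a=s[i]
  if a>100 and .7<w/h<1.4 and w<60: print(s[i],onz(ray("wrist",c,ce[i]),.075).round(4),tri([ray("wrist",c,ce[i]),r0])[0].round(4))
  if 1500<a<8000: 
      cn=max(cv2.findContours((l==i).astype(np.uint8),cv2.RETR_EXTERNAL,cv2.CHAIN_APPROX_NONE)[0],key=cv2.contourArea)
      W=np.array([onz(ray("wrist",c,p[0]),.12)[:2] for p in cn])*1000
      r=cv2.minAreaRect(W.astype(np.float32)); print(s[i],np.round(r[0],1),np.round(r[1],1),round(r[2],1))
E
python3 k.py
```

```text
clock: 18.83
eef_pos: [0.5164, -0.0712, 0.2289]
tool_rot: [0.685, 0.728, 0.004, 0.004]
ft_force: [1.2, -1.0, 0.9]
grip_width: 0.0697
grasp_force: 0.0
clock: 19.42
eef_pos: [0.4628, -0.1733, 0.2232]
tool_rot: [0.687, 0.727, 0.0, -0.0]
ft_force: [-0.9, 0.2, -0.9]
grip_width: 0.0
grasp_force: 0.0
[ 0.4628 -0.1733  0.2232]
0.7 [245.1 168. ] [ 0.4552 -0.155   0.075 ] (array([ 0.45559982, -0.15652468,  0.06946507]), [np.float64(0.0007509885511999436), np.float64(0.0007509885511998929)])
[ 402    0   50   68 2507] [0.6378 0.0121 0.075 ] [ 0.4917 -0.0873  0.3153]
[ 402    0   50   68 2507] [614.1  -4.7] [57.  72.7] 9.6
[ 453    0   39   54 1049] [0.7034 0.0389 0.075 ] [ 0.4941 -0.0861  0.3244]
[501   0  11  13 110] [0.7878 0.0995 0.075 ] [ 0.4956 -0.0838  0.3334]
[ 216    9   65  200 4226] [455.4 -96.6] [ 52.2 171.2] 2.8
[ 302   11   61   86 3093] [523.3 -44.3] [52.4 72.8] 2.8
[491  14  21  21 253] [0.7675 0.0623 0.075 ] [ 0.4957 -0.0854  0.3305]
[ 115   17   83   90 3236] [373.7 -56.6] [29.9 89.7] 43.0
[ 440   60   72  187 5707] [ 704.3 -118. ] [194.8  84.3] 89.9
[ 403   74   57  138 4713] [ 625.8 -113.7] [ 64.  126.3] 0.4
[ 298  117   63   85 3182] [ 527.3 -136.1] [53.  72.3] 3.1
[233 156  23  24 414] [ 0.4542 -0.1545  0.075 ] [ 0.4549 -0.1568  0.0671]
[429 187  17  13 105] [ 0.675  -0.1673  0.075 ] [ 0.4932 -0.1029  0.3154]
```

The seated block's top measures (523.3, −44.3) mm, 52.4×72.8 mm, yaw 2.8°. That matches the fixed block's height and pitch, so it is home. The key is at (0.455, −0.156, about 0.07). Pressing it now.

```bash
python3 -m creep '[-0.01,0.017,-0.03,0,0, -0.01,0.017,-0.06,0,0, -0.01,0.017,-0.09,0,0, -0.01,0.017,-0.115,0,0, -0.01,0.017,-0.13,0,0, -0.01,0.017,-0.138,0,0, -0.01,0.017,-0.138,0,0, -0.01,0.017,-0.138,0,0]'
python3 -m creep '[0,0,-0.003,0,0, 0,0,-0.006,0,0, 0,0,-0.009,0,0, 0,0,-0.009,0,0, 0,0,-0.009,0,0]'
```

```text
clock: 20.18
eef_pos: [0.4528, -0.1566, 0.0853]
tool_rot: [0.687, 0.727, 0.0, -0.0]
ft_force: [0.7, 0.6, 0.4]
grip_width: -0.0003
grasp_force: 0.0
clock: 20.6
eef_pos: [0.4535, -0.1574, 0.077]
tool_rot: [0.687, 0.726, 0.001, 0.001]
ft_force: [0.9, -0.2, 2.9]
grip_width: -0.0
grasp_force: 1.4
```

```bash
python3 -m creep '[0,0,-0.002,0,0, 0,0,-0.004,0,0, 0,0,-0.004,0,0, 0,0,-0.004,0,0]'
python3 -m creep '[0,0,-0.001,0,0, 0,0,-0.002,0,0, 0,0,-0.002,0,0, 0,0,-0.002,0,0]'
```

```text
clock: 20.93
eef_pos: [0.4538, -0.1575, 0.0739]
tool_rot: [0.687, 0.726, 0.001, 0.002]
ft_force: [0.1, 0.7, 13.4]
grip_width: 0.0004
grasp_force: 6.0
clock: 21.27
eef_pos: [0.4541, -0.1575, 0.0735]
tool_rot: [0.687, 0.726, 0.001, 0.002]
ft_force: [-3.4, 3.2, 23.1]
grip_width: 0.0
grasp_force: 11.9
```

Force has reached 23 N with almost no further travel, so the tool is on a hard stop. I'll check that it was the key's own stop by reading force against height while lifting.

```bash
for d in 0.003 0.002 0.001 0.001 0.001 0.001 0.001; do :; done
python3 -m creep '[0,0,0.003,0,0, 0,0,0.003,0,0]' | egrep 'eef|ft_'
python3 -m creep '[0,0,0.0015,0,0, 0,0,0.0015,0,0]' | egrep 'eef|ft_'
python3 -m creep '[0,0,0.0015,0,0, 0,0,0.0015,0,0]' | egrep 'eef|ft_'
python3 -m creep '[0,0,0.0015,0,0, 0,0,0.0015,0,0]' | egrep 'eef|ft_'
python3 -m creep '[0,0,0.0015,0,0, 0,0,0.0015,0,0]' | egrep 'eef|ft_'
python3 -m creep '[0,0,0.0015,0,0, 0,0,0.0015,0,0]' | egrep 'eef|ft_'
python3 -m creep '[0,0,0.0015,0,0, 0,0,0.0015,0,0]' | egrep 'eef|ft_'
```

```text
eef_pos: [0.4535, -0.1575, 0.0747]
ft_force: [2.3, 0.7, 4.9]
eef_pos: [0.4531, -0.1574, 0.0753]
ft_force: [0.7, -0.2, 3.9]
eef_pos: [0.4523, -0.1573, 0.0762]
ft_force: [0.9, -0.3, 3.9]
eef_pos: [0.4518, -0.1572, 0.0774]
ft_force: [1.2, -0.9, 2.3]
eef_pos: [0.4514, -0.157, 0.0787]
ft_force: [-0.4, -1.8, 1.0]
eef_pos: [0.4516, -0.1566, 0.0802]
ft_force: [0.2, -0.2, -0.7]
eef_pos: [0.452, -0.1568, 0.0819]
ft_force: [0.1, 1.0, -0.4]
```

The force falls from about 4.9 N to 0 over about 5 mm, which is exactly the key's spring, so it was fully pressed. I'll back off and check before handing in.

```bash
python3 -m creep '[0,0,0.03,0,0, 0,0,0.06,0,0, 0,0,0.09,0,0, 0.01,-0.015,0.12,0,0, 0.01,-0.015,0.14,0,0, 0.01,-0.015,0.14,0,0, 0.01,-0.015,0.14,0,0, 0.01,-0.015,0.14,0,0]'
python3 k.py | egrep 'e-|\[0\.|0\.[0-9]+ \[|52|53'
python3 - <<'E'
from h import *
C={k:shot(k) for k in("scene","side")}
for t in("tube_rack","stain_red","stain_blue"):
  print(t,tri([ray(k,C[k],np.array(bot.place_of(k,t)[0]["centre"])*[512,384]) for k in C])[0].round(3))
E
```

```text
clock: 23.1
eef_pos: [0.4616, -0.1717, 0.2211]
tool_rot: [0.687, 0.726, -0.0, -0.001]
ft_force: [-0.2, 0.6, -0.7]
grip_width: -0.0001
grasp_force: 0.0
0.59 [248.  169.5] [ 0.4567 -0.1543  0.075 ] (array([ 0.45702104, -0.15428066,  0.07800759]), [np.float64(0.0005509508618772723), np.float64(0.0005509508618773484)])
[ 402    0   51   68 2496] [0.6366 0.0132 0.075 ] [ 0.491  -0.0868  0.3145]
[ 454    0   40   54 1052] [0.7021 0.0398 0.075 ] [ 0.4934 -0.0856  0.3233]
[ 217    9   65  202 4260] [455.2 -95.9] [ 52.1 171.6] 3.0
[ 304   12   61   86 3115] [523.3 -44.4] [52.3 72.5] 2.7
[493  15  16  20 226] [0.7643 0.0623 0.075 ] [ 0.495  -0.085   0.3291]
[ 300  119   63   86 3247] [ 527.3 -136.2] [53.  72.9] 3.1
tube_rack [ 0.477  0.439 -0.013]
stain_red [ 0.573  0.424 -0.008]
stain_blue [ 0.606  0.381 -0.006]
```

The block is still seated, the key is up again, and the bystanders haven't moved beyond detector noise. Handing in.

```bash
python3 -c "
from workcell import bot
print(bot.job_done())"
```

```text
the job is handed in; nothing more can be done
None
```

The block sits fully home in the empty bay with its wells up, the start key was pressed to its stop and sprang back, and I handed the job in at about 23 s; the hand-in returned no verdict.

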